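Level the faders of a lighting desk

ROBOT

A 7-joint arm with a two-finger parallel gripper is mounted at the origin on a cart in front of the work surface, level with it; the furniture and walls round the work are solid. World frame = base frame: x ahead of the robot, y to its left, z up, the work surface at z = 0. Lengths are in mm, angles in rad, forces in N, time in s.
With the tool pointing down it reaches from about 425 to 950 mm from the base axis. Payload 4.7 kg.
Tool frame: the origin (TCP) lies on the front face of the gripper's body, between the roots of the fingers; the fingertips stand 73 mm ahead of it and the grasp point (between the pads) lies robot.pinch_z ahead of it (robot.pinch_z is the distance from the TCP to the grasp point, in mm); x points along the fingers, y is the direction in which the jaws open and shut, and the axes are right-handed (so a half turn about x gives the same grasp; the last joint's range is limited). The gripper opens to 85 mm and grips with 20 to 120 N. Pads are 22 mm wide; open, the fingers measure 114 mm over their backs; the gripper's body (76 mm by 85 mm) begins 54 mm behind the grasp point. The pads swing forward as they close: fully open they stand 13 mm farther back than shut.
Start: joints at [-1.322, 0.469, -0.049, 1.532, 0.024, 1.141, -0.082], TCP at [185.072, 649.145, 303.935] pointing down, gripper open.
Joint ranges: [-2.59, 2.59], [-0.33, 1.99], [-1.39, 1.29], [0.1, 2.45], [-1.04, 4.18], [0.21, 1.99], [-2.66, 2.66]. Speed limits (rad/s): [2.57, 2.57, 3.14, 3.14, 3.14, 3.14, 3.14].

INTERFACE

Orientations are given as a 3x3 rotation matrix whose columns are the frame's x, y, z axes.
In Python, from cell import robot, set_gripper, sensors, read_camera, sign_off gives the robot as it stands. Calls block until the motion is done:
- robot.move_to(position, orientation): joint-space move of the TCP to a pose.
- robot.move_linear(position, rate=150, attitude=None): straight line of the TCP; attitude=None keeps the orientation; rate is the mean speed in mm/s.
- robot.set_joints(angles): joint-space move.
- set_gripper(opening): finger opening in mm; the grip force is fixed at half the most; returns when the fingers have stopped.
- robot.wait(seconds).
- robot.solve_ik(position, orientation): joint angles nearest the present ones, or None.
- sensors.observe(): the state.
- read_camera(name): name is "scene" or "top"; returns a dict with "color" (420x560x3 uint8, red, green, blue), "vertical_fov" (degrees; the focal length in pixels is half the picture's height over the tangent of half this angle, whatever the lens; pixels are square), "cx", "cy" (the principal point, pixels), "xyz" and "attitude" of the camera in the world. Camera axes: x right, y down, z forward; pixel columns grow to the right and rows downward; lengths in mm; the calibration is good to about 2 mm. A picture is of the moment at which its call begins. There is no depth.
A pose or a line that the arm cannot do raises robot.MotionError and nothing moves.
- sign_off(): hands the job in, once; it reports no verdict.
The state is a dict: "time_s": time; "q": joint angles; "joint_velocities": joint speeds; "joint_efforts": joint torques, N m; "tool_pos": TCP position; "orientation": TCP orientation; "ft_force": force on the tool from outside, world axes, zero at the start; "wrist_torque": the same for the moment, N m; "opening": finger opening in mm.
Only numpy, scipy, OpenCV 4.12 (cv2) and the standard library are available. Lean on these libraries where they do the work, as an engineer would, in place of code of your own. Each camera call takes 0.05 s, during which the arm holds its last target.

TASK

The small lighting desk on the bench has three long faders. Slide the two outer faders along their tracks until they stand level with the middle one, side by side in one row. Do not shift the middle fader, and leave the roll of tape on the desk and the spray bottle beside it where they are.

Things in the scene. Friction and masses are not known exactly. Their poses are not given: they have to be found in the camera images.
- desk: grey lighting desk with black end cheeks, fixed: 215 mm deep (x), 360 mm wide (y), flat top panel 45 mm above the bench. Origin: centre of its underside; x points away from the robot along the fader tracks, y left, z up. Three parallel tracks at y = +0.13 (left), +0.05 (middle), -0.03 (right). Three round trim knobs, 10 mm tall, at x = 0.083 behind the tracks; else the panel round the faders is bare.
- fader_left_top (a point): left fader (desk y = +0.13): black cap, 24 mm long along its track, 16 mm wide across it, 30 mm tall, upright flat sides, a white line across its top; underside 5 mm and top 35 mm above the desk's panel (top 80 mm above the bench). This point is the centre of the cap's top; its x axis runs along the track, away from the robot.
- fader_middle_top (a point): middle fader (desk y = +0.05), the one to match, same kind as the others: black cap, 24 mm long along its track, 16 mm wide across it, 30 mm tall, upright flat sides, a white line across its top; underside 5 mm and top 35 mm above the desk's panel (top 80 mm above the bench). This point is the centre of the cap's top; its x axis runs along the track, away from the robot.
- fader_right_top (a point): right fader (desk y = -0.03): black cap, 24 mm long along its track, 16 mm wide across it, 30 mm tall, upright flat sides, a white line across its top; underside 5 mm and top 35 mm above the desk's panel (top 80 mm above the bench). This point is the centre of the cap's top; its x axis runs along the track, away from the robot.
- fader_left (a joint): position of the left fader along its track in m: 0 at the end nearest the robot, 0.12 at the far end, growing along the desk's +x. It slides with about 1.5 N of friction and stays where it is left. A value q puts the cap's top centre at (-0.08 + q, 0.13, 0.080) in the desk's frame. It starts nearer the robot than the middle one.
- fader_middle (a joint): position of the middle fader along its track in m: 0 at the end nearest the robot, 0.12 at the far end, growing along the desk's +x. It slides with about 1.5 N of friction and stays where it is left. A value q puts the cap's top centre at (-0.08 + q, 0.05, 0.080) in the desk's frame. The wanted level of all three is this fader's value; it must not be moved.
- fader_right (a joint): position of the right fader along its track in m: 0 at the end nearest the robot, 0.12 at the far end, growing along the desk's +x. It slides with about 1.5 N of friction and stays where it is left. A value q puts the cap's top centre at (-0.08 + q, -0.03, 0.080) in the desk's frame. It starts farther from the robot than the middle one.
- tape_roll: small roll of tape, 57 mm across and 19 mm high, lying flat and loose on the blank right part of the desk's panel; a bystander. Origin at the centre of its underside.
- spray: white trigger spray bottle, 240 mm tall, 65 x 118 mm, standing loose on the bench to the right of the desk; a bystander. Origin at the centre of its underside.

How it is judged:
By the outcome, as a careful person would: the job done as asked, in the order asked, and still so for the second after the job is handed in, with the robot touching nothing.
It also fails if it takes over 48 s, if anything falls off the work surface, if the arm or the gripper's body presses on something with over 40 N, if the wrist force passes 120 N, or if a joint passes its speed limit or range.

## Working session

There is one attempt and no reset: what is moved stays moved. The work goes in short steps, each a Python script; the robot and the scene stay as the last script left them, time stands still between calls to the robot, and variables do not carry over. Pictures are saved under pics/ and viewed, and the job is handed in when it is done.

```bash
mkdir -p pics; python3 - <<'E'
from cell import robot,sensors,read_camera
import cv2,numpy as np,pickle
d={}
for n in("scene","top"):
    c=read_camera(n);d[n]=c;cv2.imwrite(f"pics/{n}0.png",c["color"][:,:,::-1])
    print(n,c["vertical_fov"],c["cx"],c["cy"],c["xyz"],np.round(c["attitude"],4).tolist(),[k for k in c])
pickle.dump(d,open("c0.pkl","wb"))
s=sensors.observe();print(s["time_s"],s["tool_pos"],np.round(s["orientation"],3).tolist(),s["opening"],robot.pinch_z)
E
```

```text
scene 56.80357544647252 276.2810149765295 209.24876949602657 [  45.51047617 -160.02846616  682.0385633 ] [[0.4651, -0.6255, 0.6264], [-0.885, -0.3134, 0.3442], [-0.019, -0.7145, -0.6994]] ['color', 'vertical_fov', 'cx', 'cy', 'xyz', 'attitude']
top 56.51356338019699 283.7534093765338 209.5602855654182 [ 467.89784099  106.5878231  1098.56906913] [[-0.0222, -0.9933, 0.1136], [-0.9997, 0.0212, -0.0106], [0.0081, -0.1138, -0.9935]] ['color', 'vertical_fov', 'cx', 'cy', 'xyz', 'attitude']
0.1 [185.03627804 648.75022601 302.9463341 ] [[-0.0, 0.274, 0.962], [-0.002, 0.962, -0.274], [-1.0, -0.002, 0.0]] 85.5351194467181 53.900000000000006
```

View pics/scene0.png

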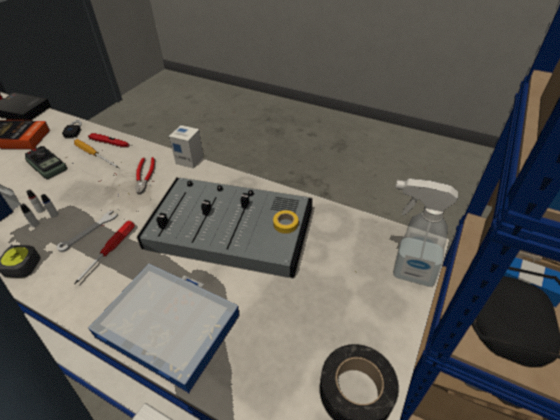

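View pics/top0.png

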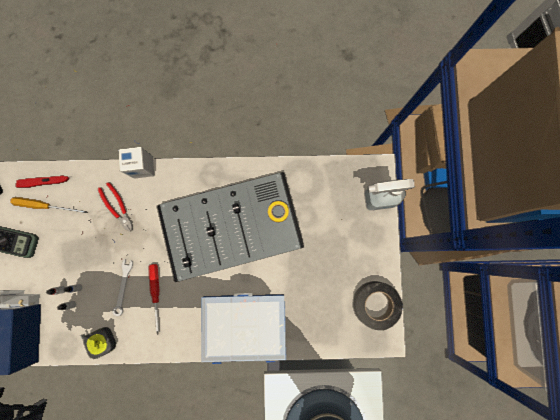

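The top view shows the desk at about (230,225), rotated. The fader caps are near (186,262), (211,231) and (236,209), the tape near (278,211) and the spray near (388,193). I'll enlarge both views.

```bash
python3 - <<'E'
import cv2,pickle
d=pickle.load(open("c0.pkl","rb"))
t=d["top"]["color"][160:290,150:310,::-1];cv2.imwrite("pics/t1.png",cv2.resize(t,None,fx=5,fy=4.6*0+4.6,interpolation=cv2.INTER_CUBIC)[:598])
t=d["scene"]["color"][170:280,130:320,::-1];cv2.imwrite("pics/s1.png",cv2.resize(t,None,fx=4,fy=4,interpolation=cv2.INTER_CUBIC))
E
```

```text
(no output)
```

View pics/t1.png

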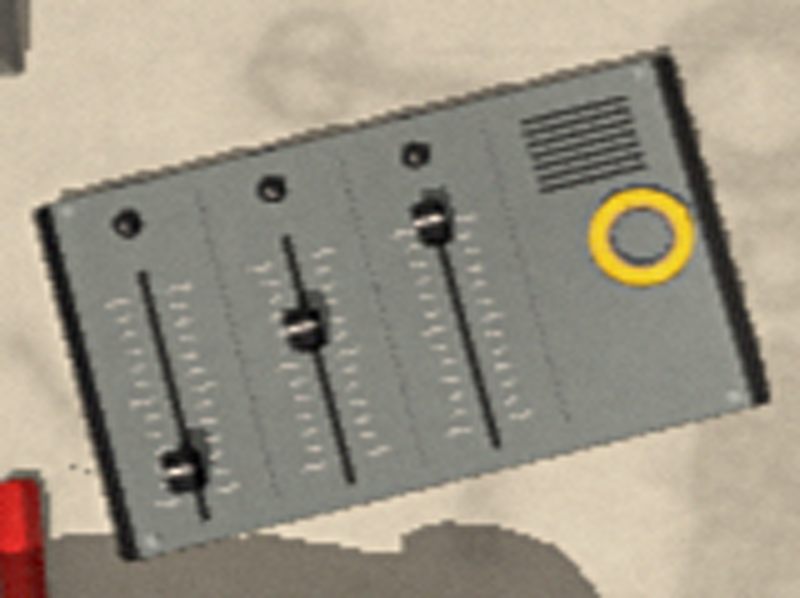

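View pics/s1.png

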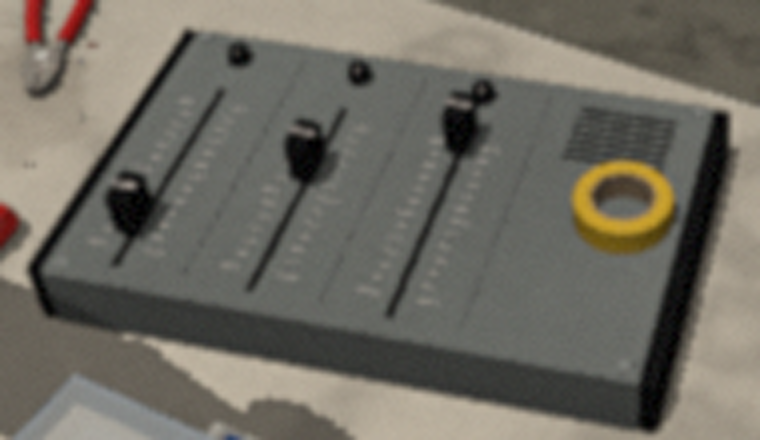

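```bash
cat > h.py <<'E'
import numpy as np,cv2,pickle
def ray(c,uv):
    f=210/np.tan(np.radians(c["vertical_fov"])/2)
    d=np.array([(uv[0]-c["cx"])/f,(uv[1]-c["cy"])/f,1.]);return np.array(c["attitude"])@d
def onplane(c,uv,z):
    d=ray(c,uv);o=np.array(c["xyz"]);return o+d*(z-o[2])/d[2]
def proj(c,p):
    f=210/np.tan(np.radians(c["vertical_fov"])/2)
    q=(np.atleast_2d(p)-np.array(c["xyz"]))@np.array(c["attitude"]);return q[:,:2]/q[:,2:]*f+[c["cx"],c["cy"]]
def white(c,uv,r=4):
    # centroid of the light line inside the black cap: bright minus local ring
    g=c["color"].min(2).astype(float);u,v=np.round(uv).astype(int);return g[v-r:v+r+1,u-r:u+r+1].astype(int)
E
python3 - <<'E'
from h import *
d=pickle.load(open("c0.pkl","rb"))
c=d["top"]
for n,(X,Y) in dict(L=(183,469),M=(305,327),R=(433,221)).items():
    uv=np.array([150+X/5-.4,160+Y/4.6-.4]);print(n,uv,onplane(c,uv,80));print(white(c,uv))
for X,Y in((127,222),(271,188),(415,155)): print(onplane(c,(150+X/5-.4,160+Y/4.6-.4),53))
for X,Y in((45,208),(672,52),(768,402),(130,560)): print("corner",onplane(c,(150+X/5-.4,160+Y/4.6-.4),45))
for X,Y in((143,272),(207,519),(287,238),(352,482),(497,445)): print("slot",onplane(c,(150+X/5-.4,160+Y/4.6-.4),45))
c=d["scene"]
for n,(X,Y) in dict(L=(130,183),M=(302,130),R=(459,103)).items():
    uv=np.array([130+X/4-.4,170+Y/4-.4]);print(n,uv,onplane(c,uv,80));print(white(c,uv))
E
```

```text
L [186.2        261.55652174] [454.78668435 350.3237873   80.        ]
[[118  62  52  34  24  21   7  13  61]
 [ 62  27  17  32  26  17  10   5  48]
 [ 67  10  16  22  48  42  16   6  39]
 [ 84  40  65  82 114 122  65  16  28]
 [130 129 202 220 170 133  78   9   8]
 [122 119 101  89  72  61  37   1  11]
 [107  69  28  33  34  39  31   8   2]
 [154  98  41  26  35  37  30   8  19]
 [132  92  49  27  31  38  40  26  51]]
M [210.6        230.68695652] [533.09190461 287.41681282  80.        ]
[[ 64  49  37  21  30  22  36  63  78]
 [ 46  19  18  22  19   0  14  69  78]
 [ 26  19  23  44  59  40  22  58  89]
 [ 53  62  90 123 165 141  64  51  73]
 [136 198 186 145 118  69  22  33  76]
 [139 101  79  64  51  30  14  20  71]
 [ 87  36  23  31  38  38  14  17  72]
 [ 94  49  31  32  36  32   8  13  64]
 [120  68  35  20  15   8  10  73 122]]
R [236.2        207.64347826] [592.10923861 220.32757605  80.        ]
[[ 96  58  34  26  28  15  40  67 115]
 [ 58  25  27  24  27  12  19  59  80]
 [ 68  21  36  45  68  80  40  63  72]
 [ 85  74 109 135 205 191 112  54  74]
 [127 190 164 130 104  87  
[... 1241 characters left out ...]
83  87  93 100]
 [103  99  82  54  37  42  48  62  83]
 [107 105  92  75  52  38  35  34  45]
 [ 99 103 106 101  90  84  82  57  34]
 [ 85  64  61  67  80  93 100  74  38]
 [ 64  29  20  24  36  51  53  36  16]
 [ 50  20   9  17  17  16   1   6   1]
 [ 46  14  11  17  11  14   2   3   0]]
R [244.35 195.35] [592.22927398 223.445689    80.        ]
[[100  97 103 100  99 102 100  89  54]
 [101  98  92  82  83  85  87  78  37]
 [ 97  96  79  54  42  45  47  47  22]
 [ 99 100  89  71  52  47  41  30  13]
 [102 104 108 100  86  84  83  61  26]
 [ 93  76  66  70  81  96 100  81  40]
 [ 83  47  20  30  38  49  56  38  36]
 [ 70  26  18  19  15  16  12   7  30]
 [ 59  27  10  14  15  18   4   5  24]]
```

```bash
cat >> h.py <<'E'
from scipy.optimize import least_squares
def line_pts(c,uv):
    """points on the white line: per-column row centroid, columns well inside the cap"""
    g=c["color"].min(2).astype(float);u0,v0=np.round(uv).astype(int);P=[]
    for u in range(u0-2,u0+3):
        vs=np.arange(v0-2,v0+3);w=np.clip(g[vs,u]-50,0,None)
        if w.sum()>30:P.append((u,(w*vs).sum()/w.sum()))
    return P
E
python3 - <<'E'
from h import *
d=pickle.load(open("c0.pkl","rb"))
T=lambda X,Y:(150+X/5-.4,160+Y/4.6-.4); S=lambda X,Y:(130+X/4-.375,170+Y/4-.375)
t,s=d["top"],d["scene"]
obs=[] # cam,uv,z,deskx,desky, weight
for (X,Y),y in zip(((127,222),(271,188),(415,155)),(130,50,-30)): obs.append((t,T(X,Y),53,83,y))
E=14
for (X,Y),x,y in (((143,272),54,130),((207,519),-94,130),((287,238),54,50),((352,482),-94,50),((497,445),-94,-30)): obs.append((t,T(X,Y),45,x,y))
for (X,Y),x,y in (((222,91),54,130),((116,265),-94,130),((344,109),54,50),((249,290),-94,50),((390,316),-94,-30)): obs.append((s,S(X,Y),45,x,y))
for (X,Y),x,y in (((45,208),107.5,180),((672,52),107.5,-180),((768,402),-107.5,-180),((130,560),-107.5,180)): obs.append((t,T(X,Y),45,x,y))
def desk(p,P): 
    a=p[2];R=np.array([[np.cos(a),-np.sin(a)],[np.sin(a),np.cos(a)]]);return (np.asarray(P)[:2]-p[:2])@R
for name,cams in(("top",[t]),("scene",[s]),("both",[t,s])):
    o=[q for q in obs if any(q[0] is c for c in cams)]
    f=lambda p:np.concatenate([desk(p,onplane(q[0],q[1],q[2]))-q[3:5] for q in o])
    r=least_squares(f,[550,240,.237],loss="soft_l1",f_scale=1.5)
    print(name,r.x,np.degrees(r.x[2]),np.abs(r.fun).mean());
    if name!="scene":print(np.round(r.fun.reshape(-1,2),1).tolist())
    for cn,c,uvs in(("top",t,[(186,261.5),(210.6,230.5),(236.2,207.5)]),("scene",s,[(162.,216),(205,202),(244.4,195)])):
        for n,uv in zip("LMR",uvs):
            D=np.array([desk(r.x,onplane(c,q,80)) for q in line_pts(c,uv)]);print("  ",cn,n,"q",np.round(D[:,0].mean()+80,2),"y",D[:,1].round(1),"x",D[:,0].round(1))
E
```

```text
top [5.47951454e+02 2.41867743e+02 2.39624475e-01] 13.729471112654172 1.1363241701039788
[[0.5, -0.3], [0.1, 0.3], [-0.9, 0.5], [-0.0, -0.0], [-0.4, 0.0], [-0.5, 0.2], [0.2, 0.5], [0.8, 0.5], [-3.0, -7.5], [0.0, -0.2], [0.8, 3.8], [0.9, -5.1]]
   top L q 14.63 y [133.3 130.7 128.1 125.5 123. ] x [-64.8 -65.1 -65.2 -65.5 -66.2]
   top M q 76.85 y [52.  49.3 46.5 43.9] x [-3.2 -3.2 -3.  -3.3]
   top R q 118.82 y [-25.8 -28.4 -31.2 -33.8 -36.4] x [39.  38.9 39.2 38.8 38.2]
   scene L q 14.53 y [133.  130.7 128.5 126.3] x [-66.  -65.7 -65.4 -64.8]
   scene M q 76.85 y [57.6 54.7 51.8 49.3 47. ] x [-1.6 -2.7 -3.9 -4.  -3.7]
   scene R q 118.94 y [-22.1 -24.9 -27.7 -30.1 -32.5] x [40.5 39.4 38.2 38.2 38.4]
scene [5.47171178e+02 2.43628905e+02 2.43675170e-01] 13.961558812276978 0.36101623397885374
   top L q 15.48 y [131.7 129.1 126.5 123.9 121.4] x [-63.9 -64.3 -64.4 -64.6 -65.4]
   top M q 77.37 y [50.1 47.4 44.7 42.1] x [-2.7 -2.7 -2.4 -2.8]
   top R q 119.02 y [-27.8 -30.5 -33.3 -35.9 -38.4] x [39.2 39.1 39.4 39.  38.4]
   scene L q 15.39 y [131.3 129.1 126.8 124.7] x [-65.2 -64.8 -64.5
[... 246 characters left out ...]
67877158057
[[0.7, -0.8], [0.3, -0.2], [-0.7, 0.1], [0.2, -0.5], [-0.2, -0.5], [-0.3, -0.3], [0.4, -0.0], [1.0, -0.0], [-1.1, 1.6], [-0.2, 0.5], [0.2, 1.9], [-0.5, 1.4], [-0.4, 0.6], [-2.8, -7.9], [0.3, -0.7], [1.1, 3.2], [1.1, -5.7]]
   top L q 14.79 y [132.7 130.2 127.6 125.  122.5] x [-64.6 -65.  -65.1 -65.3 -66. ]
   top M q 77.04 y [51.4 48.7 46.  43.4] x [-3.  -3.  -2.8 -3.1]
   top R q 119.04 y [-26.3 -29.  -31.7 -34.3 -36.9] x [39.2 39.1 39.4 39.  38.4]
   scene L q 14.69 y [132.4 130.2 127.9 125.8] x [-65.9 -65.5 -65.2 -64.6]
   scene M q 77.04 y [57.  54.2 51.3 48.8 46.5] x [-1.4 -2.5 -3.7 -3.8 -3.5]
   scene R q 119.16 y [-22.7 -25.4 -28.2 -30.6 -33. ] x [40.7 39.6 38.5 38.5 38.6]
```

```bash
cat >> h.py <<'E'
POSE=np.array([547.8,242.0,.2395])
a=POSE[2];DX=np.array([np.cos(a),np.sin(a),0]);DY=np.array([-np.sin(a),np.cos(a),0])
ROT=np.column_stack([[0,0,-1.],DY,DX])
def at(q,y,z):return np.array([POSE[0],POSE[1],0])+DX*(q-80)+DY*y+[0,0,z]
def desk(P):
    v=np.asarray(P)-[POSE[0],POSE[1],0];return np.array([v@DX+80,v@DY])
E
cat > job.py <<'E'
import sys
from h import *
from cell import robot,set_gripper,sensors,read_camera
def st(m):
    s=sensors.observe();print(m,round(s["time_s"],2),"q,y",desk(s["tool_pos"]).round(2),"z",round(s["tool_pos"][2],1),"F",np.round(s["ft_force"],1),"op",round(s["opening"],1));return s
def slide(q0,q1,y):
    robot.move_to(at(q0,y,190),ROT); set_gripper(42); st("over")
    robot.move_linear(at(q0,y,126),rate=100); st("down")
    set_gripper(12); s=st("grip")
    robot.move_linear(at(q1,y,126),rate=60); robot.wait(.2); s=st("slid")
    set_gripper(42); st("open")
    robot.move_linear(at(q1,y,190),rate=120); st("up")
E
python3 - <<'E'
from job import *
slide(14.7,77.0,130)
E
```

```text
over 2.13 q,y [ 14.67 130.09] z 190.0 F [-0.9 -0.6 -0.2] op 41.6
down 2.92 q,y [ 15.06 130.17] z 126.4 F [-0.2 -0.  -0.6] op 42.0
grip 3.27 q,y [ 15.2  130.77] z 127.0 F [-0.8  1.7  4.9] op 14.8
slid 4.67 q,y [ 77.65 130.84] z 127.0 F [-0.   1.8  5.4] op 15.2
open 5.04 q,y [ 76.77 129.55] z 125.5 F [ 0.3 -0.2 -1.1] op 41.5
up 5.72 q,y [ 76.61 129.78] z 189.6 F [0.7 0.  0.1] op 41.7
```

```bash
cat > look.py <<'E'
from job import *
def look(tag,save=True):
    for cn,zoom,off in(("top",5,(150,160,310,280)),("scene",4,(130,170,320,280))):
        c=read_camera(cn);x0,y0,x1,y1=off
        pickle.dump(c,open(f"{cn}_{tag}.pkl","wb"))
        cv2.imwrite(f"pics/{cn}_{tag}.png",cv2.resize(c["color"][y0:y1,x0:x1,::-1],None,fx=zoom,fy=zoom,interpolation=cv2.INTER_CUBIC))
        for n,y in zip("LMR",(130,50,-30)):
            uv=proj(c,at(77,y,80))[0]
            P=np.array([desk(onplane(c,q,80)) for q in line_pts(c,uv)]);
            print(cn,n,uv.round(1),"q",P[:,0].round(1) if len(P) else None,P[:,0].mean().round(2) if len(P) else "")
E
python3 - <<'E'
from look import *
slide(119.0,77.0,-30)
robot.move_to(np.array([400,480,330.]),ROT)
st("away"); look("a")
E
```

```text
over 6.64 q,y [118.64 -27.89] z 189.8 F [-0.3  0.1  0.1] op 41.8
down 7.43 q,y [119.41 -29.91] z 126.4 F [ 0.2 -0.6  1.2] op 42.3
grip 7.78 q,y [119.6  -29.11] z 127.1 F [-0.8  1.6  4.8] op 15.0
slid 8.83 q,y [ 77.09 -29.2 ] z 127.1 F [-1.7  2.3  9.1] op 15.1
open 9.21 q,y [ 76.47 -30.66] z 125.4 F [0.4 0.2 0.7] op 41.9
up 9.89 q,y [ 76.55 -30.11] z 189.6 F [-0.1 -0.3  0.7] op 42.2
away 11.17 q,y [ -6.16 264.26] z 329.0 F [ 0.9  0.8 -0.2] op 42.0
top L [179.7 238.7] q [77.3 77.6 77.9 77.6] 77.61
top M [209.7 230.7] q [77.1 76.8 77.1 77.3] 77.08
top R [239.5 222.8] q [76.3 76.8 76.6 76.8 76.5] 76.58
scene L [173.3 197. ] q None 
scene M [205.8 202.3] q None 
scene R [239.4 207.8] q [76.3 76.1 76.6 76.7 76.7] 76.47
```

```bash
python3 - <<'E'
from look import *
robot.move_to(np.array([250,600,330.]),ROT)
st("away"); look("b")
E
```

```text
away 12.06 q,y [-122.37  416.75] z 329.7 F [ 0.5 -0.6  0.5] op 42.1
top L [179.7 238.7] q [77.5 77.6 77.8 77.7 77. ] 77.53
top M [209.7 230.7] q [76.9 76.9 76.9 77.2 76.8] 76.95
top R [239.5 222.8] q [76.3 76.7 76.7 76.7 76.6] 76.6
scene L [173.3 197. ] q [78.4 77.  77.3 77.8 78.3] 77.74
scene M [205.8 202.3] q [77.2 76.3 76.2 76.2 78.8] 76.94
scene R [239.4 207.8] q [76.2 76.2 76.6 76.7 76.7] 76.47
```

View pics/top_b.png

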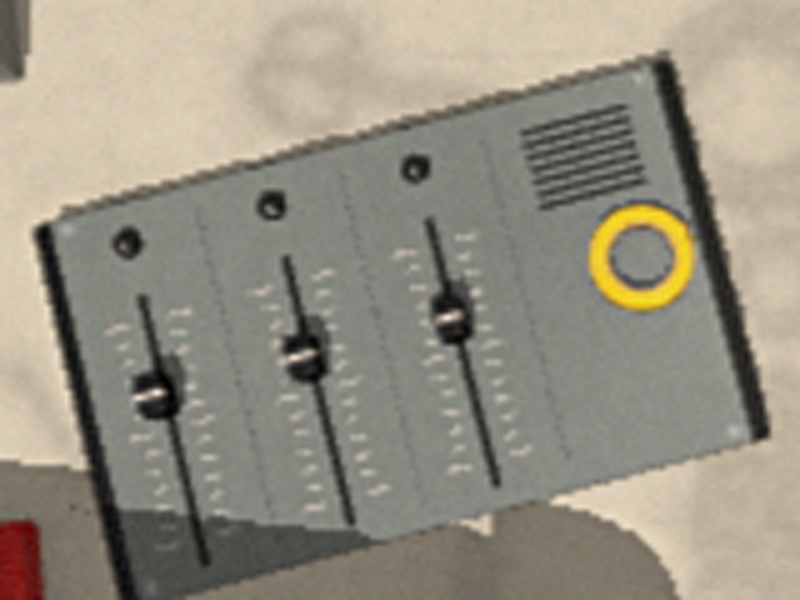

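View pics/scene_b.png

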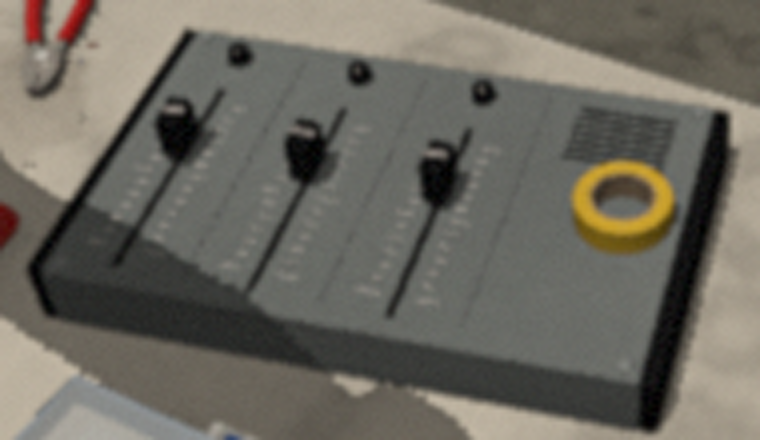

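The three caps now stand in one row in the top view at (181,239), (211,231) and (240,223). The estimates are within 0.6 mm of each other's level, and the tape hasn't visibly moved. I'll compare the bystanders with the first pictures, then hand in.

```bash
python3 - <<'E'
from look import *
d=pickle.load(open("c0.pkl","rb"))
for cn,boxes in(("top",dict(tape=(262,196,296,228),spray=(355,165,420,215))),("scene",dict(tape=(270,205,303,237),spray=(390,170,462,290)))):
    c=pickle.load(open(f"{cn}_b.pkl","rb"))["color"]
    for n,(x0,y0,x1,y1) in boxes.items():
        A,B=[cv2.cvtColor(i[y0:y1,x0:x1],cv2.COLOR_RGB2GRAY).astype(np.float32) for i in(d[cn]["color"],c)]
        print(cn,n,"shift px",np.round(cv2.phaseCorrelate(A,B),2) if 0 else cv2.phaseCorrelate(A,B),"meandiff",np.abs(A-B).mean())
st("end")
from cell import sign_off
print(sign_off())
E
```

```text
top tape shift px ((-0.061408737237975686, 0.07083004062376652), 0.9885376033683618) meandiff 2.4319854
top spray shift px ((0.05139621015739948, -0.4274281982420973), 0.9688325134913126) meandiff 5.557231
scene tape shift px ((0.0359747007203417, 0.060400089710837435), 1.01509809659587) meandiff 2.1022727
scene spray shift px ((-0.07449774248448193, 0.36845449028436406), 0.9893340289592742) meandiff 3.4625
end 12.16 q,y [-121.56  416.13] z 330.0 F [-0.2  0.4 -0.1] op 42.1
the job is handed in; nothing more can be done
None
```

Both outer faders now stand level with the middle one to within about 0.8 mm, and I handed the job in at 12.2 s. I gripped each cap across its width, slid it along its track and released it: the left fader from about 14.7 mm to level, the right from about 119 mm.

- **Fader levels:** The last pictures put the left fader at 77.5–77.7 mm, the middle at 76.9 mm and the right at 76.5–76.6 mm. The small steady trend from left to right would also fit a 0.4° error in my estimate of the desk's angle, so I did not re-adjust.
- **Middle fader and tape roll:** The middle fader read 77.0 mm before and 76.9 mm after. The tape roll shifted less than 0.1 px between the first and last pictures.
- **Spray bottle:** The image comparison gave a shift of about 0.4 px in each camera, roughly 1 mm. The arm never came near it and no contact showed on the force sensor, so I take this as image noise, but I did not look into it further.
- **Forces and clearance:** The wrist force readings taken between moves never exceeded about 10 N. The gripper was well clear of the desk, touching nothing, at hand-in.

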